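Open the board test fixture and eject the board

TASK

The circuit board in the test fixture on the bench has passed its test. Press the release tab on the fixture's front so that the sprung lid pops up, push the lid right back until it rests against its stop, then press the eject key beside the board fully down so that the board's edge is raised ready for unloading. Grasp nothing: do not touch or take out the board, and leave everything around the fixture where it stands.

Things in the scene. Friction and masses are not known exactly. Their poses are not given: they have to be found in the camera images.
- fixture: Board test fixture, fixed to the bench: grey enclosure 116 (x) x 186 (y) x 31 mm high with a black probe plate on it (top at 35 mm), a hinged lid above and a latch in front. Origin: centre of its underside; x to its rear (hinge), -x to its front (latch, roughly towards the robot), y to its left, z up. Under the lid a board lies on 12 mm standoffs, the eject key to the right (-y) of it
- latch (a joint): Bell crank of the front latch: 0 = hook over the lid's front edge (at rest, sprung back), grows to 0.25 rad as the tab is pressed down. The hook lets go of the lid at about 0.10 rad (tab about 4 mm down); this takes about 4 to 5 N on the tab, fully down about 8 N. Its pivot lies along the fixture's y at (-55, 0, 24) mm
- release_tab (a point): Middle of the top face of the release tab: a black ribbed plate 42 mm deep x 44 mm wide x 6 mm thick that sticks out in front of the fixture. At rest this point is at (-90, 0, 48) mm in the fixture's frame; 23 mm behind it the latch's steel upright and hook, 40 mm wide, rise to 94 mm above the bench
- lid (a joint): Lid angle: 0 = shut and latched, level; grows as the front edge rises. When the latch lets go, springs at the hinge lift the lid to about 0.6 rad within a second and no farther; from there it has to be pushed. Up to about 1.57 rad its weight (0.2 kg) brings it back to 0.6, beyond that it leans back by itself to its stop at 1.8 rad and stays
- lid_hinge (a point): Middle of the lid's hinge axis, which lies along the fixture's y: at (58, 0, 84) mm in the fixture's frame. Mind the room: a round lamp head 110 mm across hangs 0.51 m above the bench at about x = 0.48, y = 0.26 m, left of the fixture; a wrist carried across there strikes it
- lid_front_edge (a point): Middle of the lid's front edge, half-way through its thickness; it moves with the lid at 116 mm from the hinge axis. Shut it is at (-58, 0, 84) mm in the fixture's frame. The lid is an aluminium frame with a clear window, 112 mm deep x 182 mm wide x 8 mm thick, its front rail 18 mm deep
- ejector (a joint): Ejector lever: 0 = at rest, grows to 0.36 rad as the key is pressed down (about 9 mm at the key's middle, 4 to 7 N). The pivot is stiff: the lever stays where it is left. The lever's tongue lifts the board's right edge
- eject_key (a point): Middle of the top face of the eject key: a black ribbed pad 30 mm (x) x 25 mm (y), under the shut lid, in the open once the lid is back. At rest it is at (-20, -77.5, 52) mm in the fixture's frame; the board's edge is 31 mm to its left (+y). Pressed fully it goes down about 9 mm
- board: The loose circuit board in the fixture, red with chips and sockets, 100 mm (x) x 129 mm (y) x 27 mm high, 0.19 kg. Origin: centre of its underside, at (0, 18, 47) mm in the fixture's frame, level and with the fixture's axes. Guide pins keep it in place; ejected, its right edge is about 11 mm up and it tilts by about 0.09 rad
- nut_jar: Bystander: small clear jar with a black cap, 44 mm across, 52 mm high; origin at the centre of its underside
- solder_reel: Bystander: reel 54 mm across, 38 mm high, standing on its flange; origin at the centre of its underside
- flux_tin: Bystander: round tin 50 mm across, 22 mm high; origin at the centre of its underside
- screwdriver: Bystander: screwdriver with a blue handle lying flat, 19 x 135 x 18 mm, long along its y; origin at the centre of its underside
- tape_roll: Bystander: roll of tape lying flat, 64 mm across, 18 mm high; origin at the centre of its underside
- pocket_meter: Bystander: hand-held meter lying flat, 118 x 66 x 36 mm, long along its x; origin at the centre of its underside

How it is judged:
On the way, in this order (a step that is already met when the one before it is completed fails the run):
1. the release tab has been pressed and the lid has sprung up (value of joint lid above 0.35 rad), for 0.1 s.
2. the lid has been pushed right back to its stop (value of joint lid above 1.7 rad), for 0.2 s.
3. the eject key has been pressed down and the board's edge has risen (value of joint ejector above 0.3 rad and angle between board's own z axis and vertical above 0.05 rad), for 0.1 s.
At the end, for the whole second after the job is handed in: The lid rests open at its stop (over 1.7 rad), the latch is back at rest, the eject key is down (over 0.28 of 0.36 rad) and stays there, and the board lies still inside its guide pins (within 12 mm) with its edge raised (tilt 0.05 to 0.16 rad) (value of joint lid above 1.7 rad and value of joint ejector above 0.28 rad and value of joint latch below 0.05 rad and angle between board's own z axis and vertical between 0.05 and 0.16 rad and x of board in the frame of fixture between -0.012 and 0.012 m and y of board in the frame of fixture between 0.006 and 0.03 m and z of board in the frame of fixture below 0.062 m and linear speed of board below 0.02 m/s and angular speed of board below 0.2 rad/s); the robot touches nothing.
It fails at once if the board was touched by the robot (contact force between any of the fingers, the arm and board above 0.5 N).
It fails at once if the board was lifted out or knocked out of its nest (z of board in the frame of fixture above 0.07 m or angle between board's own z axis and vertical above 0.25 rad).
It fails at once if something around the fixture was moved or lifted (distance of any of nut_jar, solder_reel, flux_tin, screwdriver, tape_roll, pocket_meter from where it was at the start of the episode above 0.02 m).
It also fails if it takes over 48 s, if anything falls off the work surface, if the arm or the gripper's body presses on something with over 40 N, if the wrist force passes 120 N, or if a joint passes its speed limit or range.

ROBOT

A 6-joint arm with a two-finger parallel gripper is mounted at the origin on a cart in front of the work surface, level with it; the furniture and walls round the work are solid. World frame = base frame: x ahead of the robot, y to its left, z up, the work surface at z = 0. Lengths are in m, angles in rad, forces in N, time in s.
With the tool pointing down it reaches from about 0.275 to 0.975 m from the base axis. Payload 8.4 kg.
Tool frame: the origin (TCP) lies on the centre line of the jaws, within the pads' length; the fingertips stand 22 mm ahead of it and the grasp point (between the pads) lies 3 mm ahead of it; z points along the fingers, x is the direction in which the jaws open and shut, and the axes are right-handed (so a half turn about z gives the same grasp; the last joint's range is limited). The gripper opens to 92 mm and grips with 3 to 60 N. Pads are 20 mm wide; open, the fingers measure 128 mm over their backs; the gripper's body (75 mm by 189 mm) begins 69 mm behind the grasp point.
Start: joints at [1.238, 0.353, 1.633, -0, 1.155, -0.002], TCP at [0.203, 0.591, 0.237] pointing down, gripper open.
Joint ranges: [-2.63, 2.63], [-0.92, 2.1], [0.06, 2.66], [-1.3, 4.44], [0, 2.69], [-3.02, 3.02]. Speed limits (rad/s): [2.22, 2.22, 2.79, 3.14, 3.14, 3.14].

INTERFACE

Orientations are given as a unit quaternion [w, x, y, z].
In Python, from workcell import movep, move_straight, move_j, gripper_to, wait, inverse_kinematics, get_obs, read_camera, MotionError, close_job, search_frame, mark_of gives the robot as it stands. The module is installed in compiled form; this text tells all that it offers. Calls block until the motion is done:
- movep(position, orientation): joint-space move of the TCP to a pose.
- move_straight(position, orientation=None, max_speed=0.15): straight line of the TCP; orientation=None keeps the orientation; max_speed is the mean speed in m/s.
- move_j(angles): joint-space move.
- gripper_to(opening, effort=None): finger opening in m; effort is the grip in N (None keeps the last); returns when the fingers have stopped.
- wait(seconds).
- inverse_kinematics(position, orientation): joint angles nearest the present ones, or None.
- get_obs(): the state.
- read_camera(name): name is "side" or "top"; returns a dict with "pixels" (384x512x3 uint8, red, green, blue), "z_map" (384x512 float32, m along the optical axis (not along the pixel's ray), 0 where there is no reading), "intrinsics" (3x3 intrinsics, pixels), "view" (4x4, takes a point from world to camera coordinates). Camera axes: x right, y down, z forward; pixel columns grow to the right and rows downward; lengths in m; the calibration is good to about 2 mm. A picture is of the moment at which its call begins.
A pose or a line that the arm cannot do raises MotionError and nothing moves.
- close_job(): hands the job in, once; it reports no verdict.
Trained networks look in the newest picture that a camera, given by its name, has taken for a name from the list of things; names that differ only in an ending like _2 or _b are one class to them, and where a whole thing is asked for, a point or a joint stands for the part that bears it (a point fixed in the world has none). Each returns a list of dicts, best first, with "score" (0 to 1); they miss things now and then, are a little off and sometimes report something else, mostly with a low value. They report only what shows in the picture. A call takes as long as a camera call.
- search_frame(camera, query): "at" ([column, row] in pixels, amid what is visible of it).
- mark_of(camera, query): "at" ([column, row] in pixels: a listed point, or the origin of a listed thing).
The state is a dict: "time": time; "qpos": joint angles; "joint_vel": joint speeds; "effort": joint torques, N m; "tool_pos": TCP position; "eef_rot": TCP orientation; "wrist_force": force on the tool from outside, world axes, zero at the start; "moment": the same for the moment, N m; "width": finger opening in m.
Only numpy, scipy, OpenCV 4.12 (cv2) and the standard library are available. Lean on these libraries where they do the work, as an engineer would, in place of code of your own. Each camera call takes 0.05 s, during which the arm holds its last target.

## Working session

There is one attempt and no reset: what is moved stays moved. The work goes in short steps, each a Python script; the robot and the scene stay as the last script left them, time stands still between calls to the robot, and variables do not carry over. Pictures are saved under pics/ and viewed, and the job is handed in when it is done.

```bash
mkdir -p pics; cat > h.py <<'E'
import numpy as np, cv2
from workcell import *
def save(c,name):
    cv2.imwrite('pics/'+name,cv2.resize(c['pixels'][:,:,::-1],(768,576)))
def world(c,u,v,z=None):
    K=c['intrinsics'];T=np.linalg.inv(c['view'])
    if z is None:
        r=int(round(v));q=int(round(u)); d=c['z_map'][r-1:r+2,q-1:q+2]; d=np.median(d[d>0])
        p=np.linalg.inv(K)@[u,v,1]*d
        return (T@np.r_[p,1])[:3]
    ray=T[:3,:3]@(np.linalg.inv(K)@[u,v,1]); o=T[:3,3]
    return o+ray*(z-o[2])/ray[2]
E
python3 - <<'E'
from h import *
np.set_printoptions(precision=4,suppress=True)
o=get_obs();print(o)
for n in('top','side'):
    c=read_camera(n);save(c,n+'0.png');print(n,np.linalg.inv(c['view']))
    for q,z in(('fixture',0),('release_tab',.048),('lid_front_edge',.084),('lid_hinge',.084),('eject_key',.052),('board',.047),('nut_jar',0),('solder_reel',0),('flux_tin',0),('screwdriver',0),('tape_roll',0),('pocket_meter',0)):
        for d in mark_of(n,q)[:2]: print(n,q,np.array(d['at']),round(d['score'],2),world(c,*d['at'],z))
E
```

```text
{'time': 0.0, 'qpos': array([ 1.2376,  0.3537,  1.6341,  0.    ,  1.1552, -0.0024]), 'joint_vel': array([ 0.0015,  0.0004,  0.0013, -0.0007, -0.0004, -0.0001]), 'effort': array([ -0.0019, -59.3849, -33.4215,   0.0694,   0.0235,  -0.0001]), 'tool_pos': array([0.2028, 0.5907, 0.2359]), 'eef_rot': array([ 0.0004,  0.8139,  0.5811, -0.0006]), 'wrist_force': array([ 0.5021, -0.5547, -0.3316]), 'moment': array([ 0.0233, -0.0023, -0.0297]), 'width': 0.09216120871652603}
top [[ 0.0259 -0.9965  0.0798  0.454 ]
 [-0.9992 -0.0235  0.0309 -0.0003]
 [-0.0289 -0.0806 -0.9963  0.9527]
 [ 0.      0.      0.      1.    ]]
top fixture [222.1 185.8] 0.93 [0.5572 0.1266 0.    ]
top fixture [170.4 212.7] 0.3 [0.4808 0.2644 0.    ]
top release_tab [226.9 214.3] 0.66 [0.479  0.1054 0.048 ]
top lid_front_edge [224.8 202.5] 0.56 [0.5069 0.1073 0.084 ]
top lid_hinge [210.2 155.7] 0.78 [0.6228 0.1477 0.084 ]
top nut_jar [273.7 154.4] 0.77 [ 0.6462 -0.0113  0.    ]
top solder_reel [166.9 214.5] 0.67 [0.4757 0.2737 0.    ]
top flux_tin [154.2 191.9] 0.63 [0.5363 0.3115 0.    ]
top screwdriver [317.4 229.4] 0.72 
[... 421 characters left out ...]
235.1 243.7] 0.85 [0.5555 0.1338 0.    ]
side release_tab [268.1 224.5] 0.64 [0.467  0.1143 0.048 ]
side release_tab [268.5 203. ] 0.52 [ 0.4595 -0.025   0.048 ]
side lid_front_edge [254.9 209.9] 0.89 [0.5025 0.099  0.084 ]
side lid_front_edge [267.2 202.9] 0.49 [0.4675 0.0535 0.084 ]
side lid_hinge [211.1 217.3] 0.9 [0.6154 0.1434 0.084 ]
side board [236.  231.3] 0.41 [0.5518 0.1502 0.047 ]
side solder_reel [266.8 273.7] 0.6 [ 0.476   0.2687 -0.    ]
side screwdriver [267.2 201.3] 0.68 [ 0.4573 -0.1445  0.    ]
side tape_roll [242.  192.2] 0.66 [ 0.5449 -0.2243  0.    ]
side tape_roll [275.9 185.1] 0.55 [ 0.4179 -0.2946  0.    ]
side pocket_meter [242.4 193.2] 0.82 [ 0.5433 -0.215   0.    ]
```

View pics/top0.png

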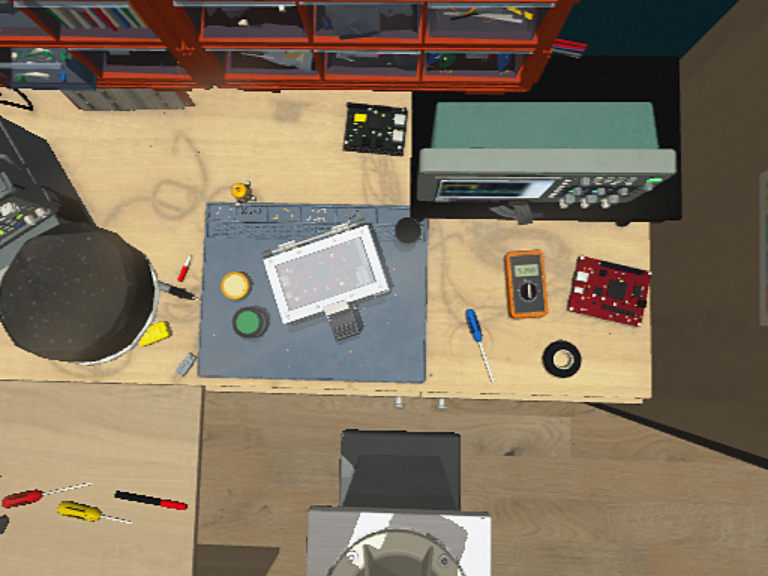

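View pics/side0.png

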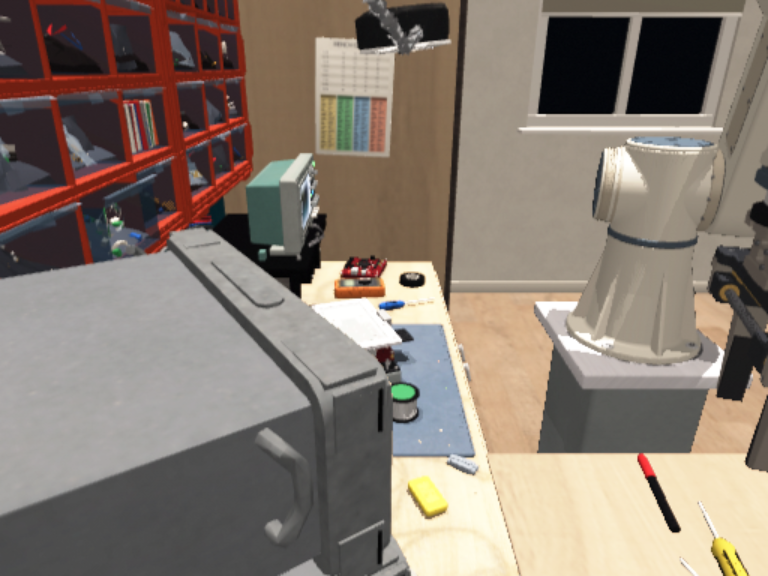

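```bash
python3 - <<'E'
from h import *
np.set_printoptions(precision=4,suppress=True)
c=read_camera('top');K=c['intrinsics'];T=np.linalg.inv(c['view'])
v,u=np.mgrid[0:384,0:512];d=c['z_map']
P=(np.stack([u,v,np.ones_like(u)],-1)@np.linalg.inv(K).T)*d[...,None]
W=P@T[:3,:3].T+T[:3,3]
np.save('W0.npy',W)
reg=(d>0)&(abs(W[...,0]-.557)<.13)&(abs(W[...,1]-.13)<.13)
m=reg&(W[...,2]>.078)&(W[...,2]<.100)
n,l,s,_=cv2.connectedComponentsWithStats(m.astype(np.uint8))
k=1+np.argmax(s[1:,4]);print(s)
pts=W[l==k];print(np.median(pts[:,2]))
# white only
r=cv2.minAreaRect(pts[:,:2].astype(np.float32)*1000);print(r,cv2.boxPoints(r))
m2=reg&(W[...,2]>.04)&(W[...,2]<.056)&(W[...,0]<.5)
p2=W[m2];print(len(p2),p2.mean(0),cv2.minAreaRect(p2[:,:2].astype(np.float32)*1000))
im=cv2.resize(c['pixels'][110:250,150:300,::-1],None,fx=5,fy=5,interpolation=cv2.INTER_CUBIC)
cv2.imwrite('pics/crop0.png',cv2.resize(im,(640,597)))
E
```

```text
[[     0      0    512    384 192954]
 [   175    146     84     70   3654]]
0.08737786042053586
((558.7999267578125, 130.6017608642578), (139.29217529296875, 181.669189453125), 19.823331832885742) [[462.477  192.4353]
 [524.0848  21.5313]
 [655.1229  68.7682]
 [593.5151 239.6722]]
302 [0.4742 0.1083 0.0479] ((472.1015930175781, 166.6810760498047), (48.72317886352539, 185.27296447753906), 1.3440189361572266)
```

View pics/crop0.png

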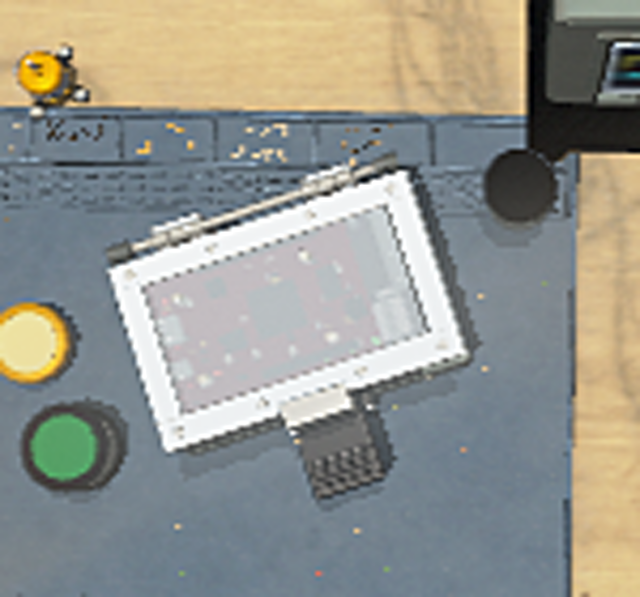

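```bash
python3 - <<'E'
from h import *
np.set_printoptions(precision=4,suppress=True)
c=read_camera('top');W=np.load('W0.npy')
reg=(abs(W[...,0]-.557)<.13)&(abs(W[...,1]-.13)<.13)
m=reg&(c['pixels'].min(-1)>190)&(W[...,2]>.075)&(W[...,2]<.092)
n,l,s,_=cv2.connectedComponentsWithStats(m.astype(np.uint8));k=1+np.argmax(s[1:,4])
cn,_=cv2.findContours((l==k).astype(np.uint8),0,2)
pc=max(cn,key=cv2.contourArea)[:,0,:]
pw=np.array([world(c,*p,.088)[:2] for p in pc])*1000
r=cv2.minAreaRect(pw.astype(np.float32));print(r);print(cv2.boxPoints(r))
h=cv2.convexHull(pw.astype(np.float32))[:,0]
# robust: side line fits
ang=np.deg2rad(r[2]);R=np.array([[np.cos(ang),-np.sin(ang)],[np.sin(ang),np.cos(ang)]])
q=(pw-np.array(r[0]))@R
for ax in(0,1):
  for sg in(-1,1):
    e=sg*q[:,ax]; oth=q[:,1-ax]; sel=(e>e.max()-5)&(abs(oth)<0.7*abs(oth).max())
    f=np.polyfit(oth[sel],q[sel,ax],1);print(ax,sg,f,sel.sum())
t=[d for d in mark_of('top','release_tab')][0];print(world(c,*t['at'],.048),world(c,*t['at']))
m=reg&(W[...,2]>.092);print(m.sum(),W[m].mean(0) if m.any() else'', W[m].max(0) if m.any() else'')
m=reg&(W[...,2]>.044)&(W[...,2]<.054)&(c['pixels'].max(-1)<110)&(W[...,1]<.15);print(m.sum(),W[m].mean(0),cv2.minAreaRect((W[m][:,:2]*1000).astype(np.float32)))
E
```

```text
((556.1588134765625, 129.29539489746094), (112.58270263671875, 181.0078887939453), 19.845306396484375)
[[472.486  195.3147]
 [533.9349  25.0564]
 [639.8316  63.2761]
 [578.3828 233.5344]]
0 -1 [ -0.0083 -54.9233] 23
0 1 [ 0.0017 54.8832] 32
1 -1 [  0.0022 -89.711 ] 20
1 1 [ 0.0019 89.0983] 20
[0.4784 0.1077 0.048 ] [0.4784 0.1077 0.048 ]
5021 [0.4805 0.2281 0.539 ] [0.6287 0.26   0.562 ]
263 [0.5261 0.0713 0.0493] ((555.2411499023438, 62.98904800415039), (112.49124145507812, 220.11819458007812), 85.0196762084961)
```

```bash
cat >> h.py <<'E'
from scipy.spatial.transform import Rotation as Ro
YAW=np.deg2rad(19.85); ex=np.array([np.cos(YAW),np.sin(YAW),0]); ey=np.array([-np.sin(YAW),np.cos(YAW),0])
O=np.array([.5561,.1293,0])+.002*ex
def quat(s=1,tilt=0):
    # tool z down, tilted so fingertips lean towards +ex by tilt
    z=np.array([0,0,-1])*np.cos(tilt)+ex*np.sin(tilt); x=s*ey; y=np.cross(z,x)
    q=Ro.from_matrix(np.stack([x,y,z],1)).as_quat(); return [q[3],q[0],q[1],q[2]]
def tip(fx,fy,fz,s=1,tilt=0):
    "TCP position for fingertip at fixture mm"
    p=O+ex*fx/1e3+ey*fy/1e3; p[2]=fz/1e3
    z=np.array([0,0,-1])*np.cos(tilt)+ex*np.sin(tilt)
    return p-.022*z
E
python3 - <<'E'
from h import *
np.set_printoptions(precision=3,suppress=True)
W=np.load('W0.npy')
m=(W[...,0]>.6)&(W[...,0]<.9)&(W[...,1]<.05)&(W[...,1]>-.2)&(W[...,2]>.1)
p=W[m];print(p.min(0),p.max(0)); 
for x in np.arange(.62,.9,.04):
    q=p[abs(p[:,0]-x)<.02]
    if len(q):print(x,q[:,1].max(),q[:,2].max())
for s in(1,-1):
  for a in((-98,0,44),(-50,-25,115),(60,-25,175),(-20,-86,43),(-98,0,150),(-120,-25,200)):
    print(s,a,tip(*a),inverse_kinematics(tip(*a),quat(s)))
print(inverse_kinematics([.11,.315,.26],get_obs()['eef_rot']))
E
```

```text
[ 0.631 -0.2    0.107] [0.861 0.05  0.486]
0.62 -0.16691936354639733 0.1742579062491999
0.66 -0.00675341654191892 0.30961947733765205
0.7000000000000001 -0.00583005264391917 0.3095227981232862
0.7400000000000001 -0.005489566956747344 0.2963128443369767
0.7800000000000001 0.04999115950149927 0.4856164442048774
0.8200000000000002 -0.0015509302960722165 0.42166268449288646
0.8600000000000002 -0.005473850250945102 0.14030460764126007
1 (-98, 0, 44) [0.466 0.097 0.066] [ 0.202  0.374  2.081 -0.     0.687 -1.716]
1 (-50, -25, 115) [0.519 0.089 0.137] [ 0.168  0.325  1.931 -0.     0.886 -1.749]
1 (60, -25, 175) [0.623 0.127 0.197] [ 0.199  0.407  1.646 -0.     1.088 -1.719]
1 (-20, -86, 43) [0.568 0.042 0.065] [ 0.072  0.486  1.879 -0.     0.776 -1.846]
1 (-98, 0, 150) [0.466 0.097 0.172] [ 0.202  0.201  2.008 -0.     0.933 -1.716]
1 (-120, -25, 200) [0.454 0.066 0.222] [ 0.141  0.107  1.991 -0.     1.043 -1.777]
-1 (-98, 0, 44) [0.466 0.097 0.066] [ 0.202  0.374  2.081 -0.     0.687  1.426]
-1 (-50, -25, 115) [0.519 0.089 0.137] [ 0.168  0.325  1.931 -0.     0.886  1.392]
-1 (60, -25, 175) [0.623 0.127 0.197] [ 0.199  0.407  1.646 -0.     1.088  1.423]
-1 (-20, -86, 43) [0.568 0.042 0.065] [ 0.072  0.486  1.879 -0.     0.776  1.296]
-1 (-98, 0, 150) [0.466 0.097 0.172] [ 0.202  0.201  2.008 -0.     0.933  1.426]
-1 (-120, -25, 200) [0.454 0.066 0.222] [ 0.141  0.107  1.991 -0.     1.043  1.365]
[ 1.23  -0.164  2.159  0.     1.146 -0.01 ]
```

```bash
python3 - <<'E'
from h import *
np.set_printoptions(precision=3,suppress=True)
q0=get_obs()['eef_rot']
j=inverse_kinematics([.11,.315,.26],q0); move_j(j); print(get_obs()['time'])
gripper_to(0.0); print(get_obs()['time'])
j=np.array(get_obs()['qpos']); j[0]=.18; j[5]=1.42; move_j(j)
movep(tip(-98,0,75,-1),quat(-1)); o=get_obs();print(o['time'],o['tool_pos'],o['wrist_force'],o['width'])
c=read_camera('top');save(c,'top1.png');c=read_camera('side');save(c,'side1.png')
E
```

```text
2.575
3.925
6.1333 [0.465 0.097 0.097] [0.2   0.328 0.31 ] 0.0005090966522274825
```

View pics/side1.png

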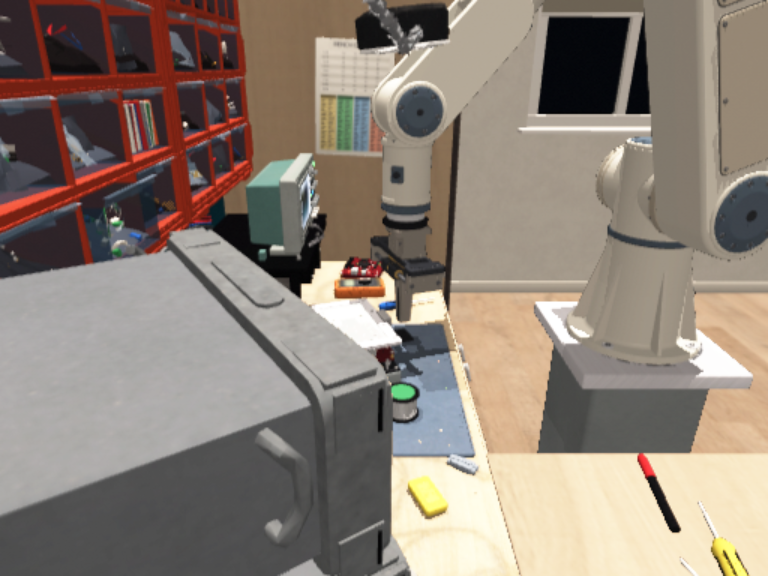

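View pics/top1.png

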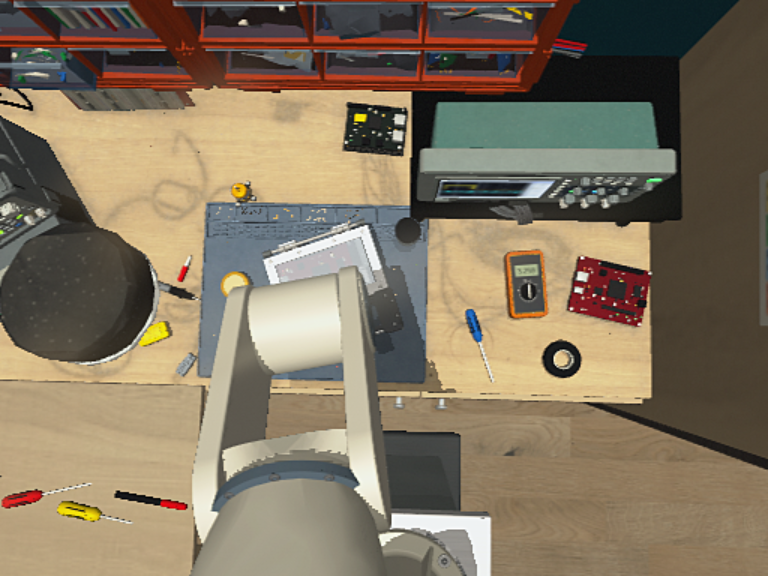

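```bash
python3 - <<'E'
from h import *
np.set_printoptions(precision=3,suppress=True)
move_straight(tip(-98,0,52,-1),max_speed=.08)
f0=get_obs()['wrist_force'][2]
for z in(49,47,45,43,41.5,40,38.5):
    move_straight(tip(-98,0,z,-1),max_speed=.04)
    o=get_obs();f=o['wrist_force'][2]-f0;print(z,o['time'],o['tool_pos'][2]-.022,f)
    if f>14: break
c=read_camera('side');save(c,'side2.png')
E
```

```text
49 6.925 0.049106826078466996 -1.3523527125523134
47 7.175 0.047008995600999796 2.371954881440046
45 7.425 0.044945797456816546 6.9054391957956165
43 7.675 0.042778334445952644 7.602434820389894
41.5 7.925 0.04117604476636911 9.798689247146353
40 8.175 0.03954032297149906 10.70250005954082
38.5 8.425 0.03880524535691345 23.68156994113493
```

View pics/side2.png

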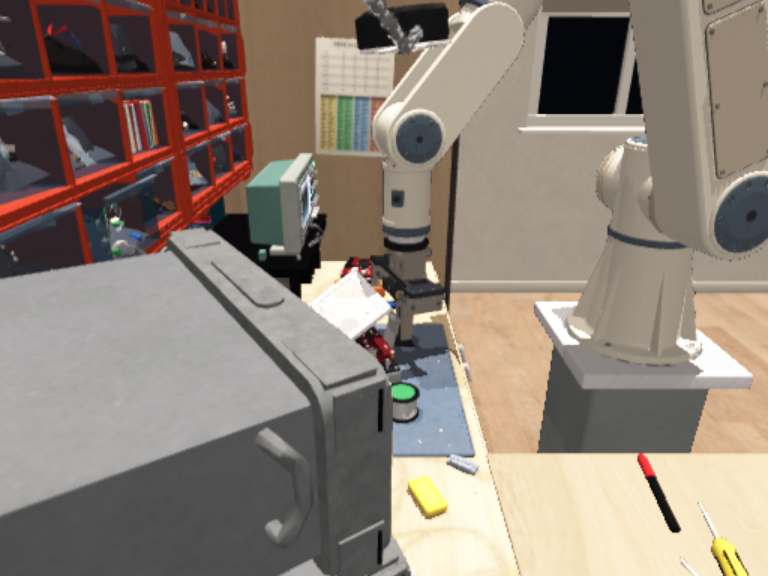

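```bash
python3 - <<'E'
from h import *
np.set_printoptions(precision=3,suppress=True)
s=-1;q=quat(s);Y=-30
move_straight(tip(-102,0,62,s),max_speed=.1)
move_straight(tip(-125,Y,120,s),max_speed=.2)
move_straight(tip(-70,Y,120,s),max_speed=.15)
f0=get_obs()['wrist_force'].copy();print(get_obs()['time'])
for th in(.6,.75,.9,1.05,1.2,1.35,1.5,1.62):
    a=np.array([-np.cos(th),np.sin(th)]);n=np.array([np.sin(th),np.cos(th)])
    p=np.array([58,84])+116*a-4*n
    move_straight(tip(p[0]-10,Y,p[1]-30,s),max_speed=.1)
    o=get_obs();f=o['wrist_force']-f0;print(th,p,round(o['time'],2),f@ex,f)
    if np.linalg.norm(f)>25: break
c=read_camera('side');save(c,'side3.png')
c=read_camera('top');save(c,'top3.png')
E
```

```text
9.8833
0.6 [-39.998 146.197] 10.23 -2.1353565696877075 [-2.471  0.555  2.29 ]
0.75 [-29.602 160.143] 10.56 -3.2120911341877845 [-2.912 -1.394  1.453]
0.9 [-17.24  172.379] 10.88 -0.5232272595368477 [-0.567  0.03  -0.693]
1.05 [ -3.188 182.631] 11.21 1.1003104401041859 [ 1.223 -0.148 -0.374]
1.2 [ 12.238 190.667] 11.53 1.4239780870189673 [ 0.852  1.833 -0.125]
1.35 [ 28.692 196.308] 11.86 1.01592206219471 [ 0.855  0.623 -1.484]
1.5 [ 45.805 199.426] 12.18 1.2059765184959315 [ 0.891  1.083 -0.955]
1.62 [ 59.71  200.056] 12.47 1.0617845757818778 [ 0.661  1.297 -1.094]
```

View pics/side3.png

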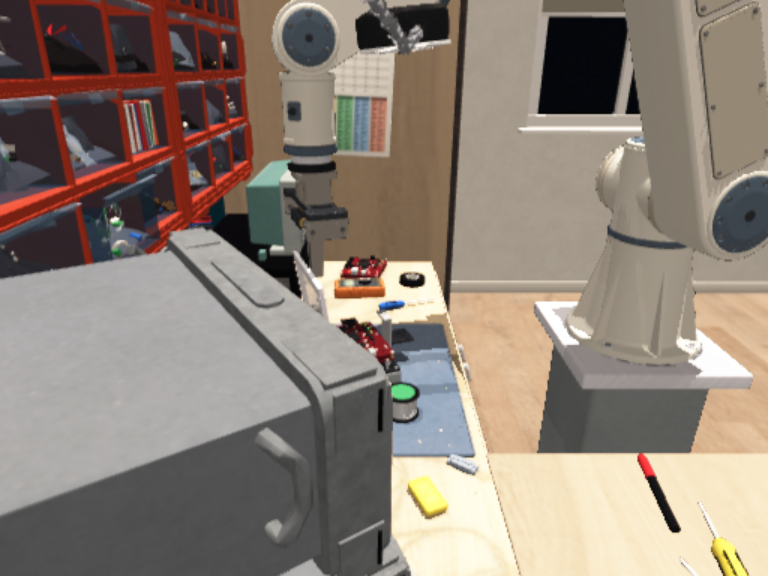

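View pics/top3.png

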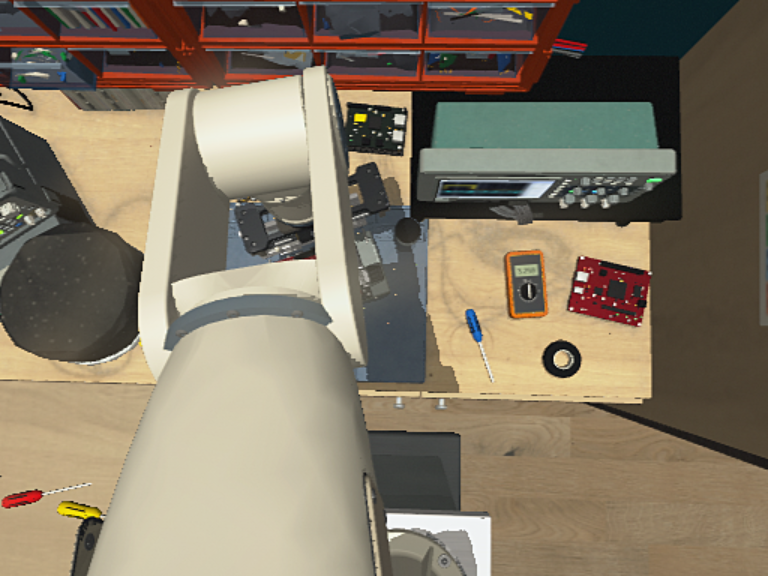

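```bash
python3 - <<'E'
from h import *
np.set_printoptions(precision=3,suppress=True)
s=-1;Y=-30
f0=get_obs()['wrist_force'].copy()
for x in(55,60):
    move_straight(tip(x,Y,172,s),max_speed=.08);f=get_obs()['wrist_force']-f0;print(x,f@ex,f)
move_straight(tip(-60,-50,172,s),max_speed=.25)
move_straight(tip(-150,-80,172,s),max_speed=.25)
print(get_obs()['time'])
c=read_camera('side');save(c,'side4.png')
for q in('lid_front_edge','lid_hinge','eject_key'):
  for d in mark_of('side',q)[:1]:print(q,d)
c=read_camera('top');save(c,'top4.png')
for q,z in(('lid_front_edge',.197),('eject_key',.052),('board',.047)):
  for d in mark_of('top',q)[:1]:
    w=world(c,*d['at'],z)-O;print(q,d,w@ex,w@ey,world(c,*d['at']))
im=c['pixels'][110:250,150:300,::-1]
cv2.imwrite('pics/crop4.png',cv2.resize(im,(640,597),interpolation=cv2.INTER_CUBIC))
E
```

```text
55 1.566538240979369 [1.469 0.545 0.114]
60 1.3102235730414078 [1.273 0.333 0.363]
14.2417
lid_front_edge {'at': [199.4, 177.1], 'score': 0.69}
eject_key {'at': [268.5, 222.4], 'score': 0.64}
lid_front_edge {'at': [199.9, 137.4], 'score': 0.76} 0.0855053804055915 -0.006977711244421687 [0.641 0.153 0.196]
eject_key {'at': [250.3, 181.4], 'score': 0.71} -0.021815452719107762 -0.07971150424463644 [0.564 0.048 0.052]
board {'at': [208.3, 184.0], 'score': 0.96} 0.007006584547797171 0.02534438554810369 [0.554 0.154 0.062]
```

View pics/crop4.png

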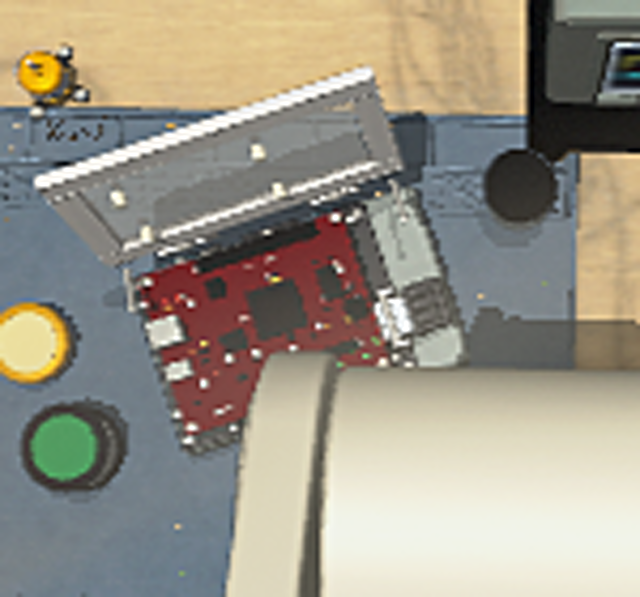

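View pics/side4.png

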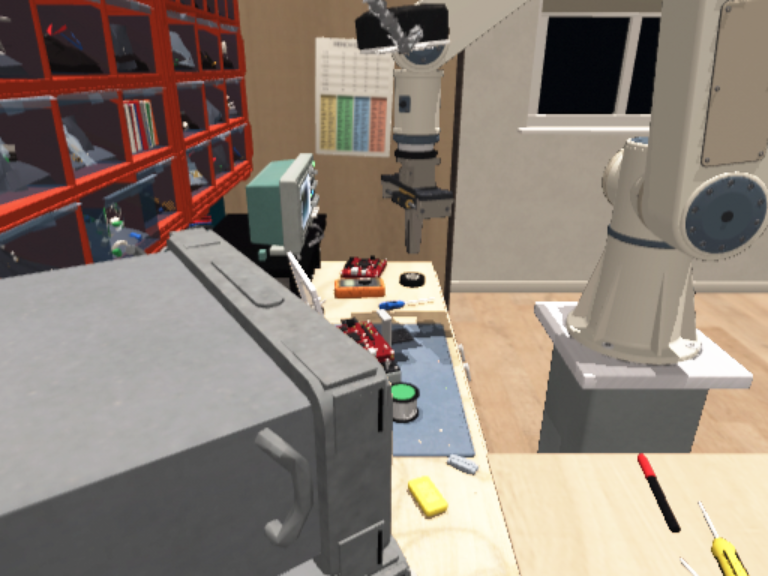

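```bash
python3 - <<'E'
from h import *
np.set_printoptions(precision=3,suppress=True)
a=np.deg2rad(5)
x=-np.array([-np.sin(a),np.cos(a),0]);z=np.array([0,0,-1.]);y=np.cross(z,x)
q=Ro.from_matrix(np.stack([x,y,z],1)).as_quat();q=[q[3],q[0],q[1],q[2]]
X,Y=-24,-90
movep(tip(X,Y,120),q)
move_straight(tip(X,Y,56),q,max_speed=.12)
wait(.1);o=get_obs();f0=o['wrist_force'][2];print(o['time'],o['tool_pos'],tip(X,Y,56))
for zz in np.arange(53,34,-1.5):
    move_straight(tip(X,Y,zz),max_speed=.04)
    o=get_obs();f=o['wrist_force'][2]-f0;print(zz,round(o['tool_pos'][2]-.022,4),round(f,2))
    if f>18: break
c=read_camera('side');save(c,'side5.png')
move_straight(tip(X,Y,70),max_speed=.1)
move_straight(tip(X-10,Y-5,172),max_speed=.25)
move_straight(tip(-200,-90,190),max_speed=.25)
print(get_obs()['time'])
c=read_camera('top');save(c,'top5.png')
K=c['intrinsics'];T=np.linalg.inv(c['view'])
v,u=np.mgrid[0:384,0:512];d=c['z_map']
W=((np.stack([u,v,np.ones_like(u)],-1)@np.linalg.inv(K).T)*d[...,None])@T[:3,:3].T+T[:3,3]
F=W-O;fx=F@ex*1e3;fy=F@ey*1e3
rgb=c['pixels'].astype(int)
m=(d>0)&(rgb[...,0]>rgb[...,1]*1.8)&(abs(fx)<48)&(fy>-50)&(fy<85)&(W[...,2]<.09)
A=np.c_[fx[m],fy[m],np.ones(m.sum())];k,*_=np.linalg.lstsq(A,W[...,2][m]*1e3,rcond=None)
r=W[...,2][m]*1e3-A@k; g=abs(r)<3; k,*_=np.linalg.lstsq(A[g],W[...,2][m][g]*1e3,rcond=None);print('board plane',k,g.sum())
for yy in(-70,-75,-80,-85,-88):
    s=(abs(fx+20)<10)&(abs(fy-yy)<2.5);print(yy,np.median(W[...,2][s])*1e3,s.sum())
cv2.imwrite('pics/crop5.png',cv2.resize(c['pixels'][110:250,150:300,::-1],(640,597),interpolation=cv2.INTER_CUBIC))
for qn,zz in(('lid_front_edge',.197),('eject_key',.043),('board',.05)):
  for dd in mark_of('top',qn)[:1]:
    w=world(c,*dd['at'],zz)-O;print(qn,dd,w@ex,w@ey,world(c,*dd['at']))
E
```

```text
16.0333 [0.567 0.037 0.079] [0.566 0.037 0.078]
53.0 0.0532 0.53
51.5 0.0516 0.51
50.0 0.0501 2.91
48.5 0.0485 2.7
47.0 0.047 2.33
45.5 0.0455 2.57
44.0 0.044 2.36
42.5 0.0424 2.47
41.0 0.0417 11.11
39.5 0.0412 24.23
20.4167
board plane [-0.    -0.092 67.503] 1084
-70 47.110918402932356 15
-75 44.93783132070628 16
-80 44.42699850395632 16
-85 41.49351019866665 16
-88 40.15671698196588 15
lid_front_edge {'at': [198.9, 139.4], 'score': 0.73} 0.08198689104032508 -0.00356407654418888 [0.636 0.154 0.197]
eject_key {'at': [249.9, 181.6], 'score': 0.73} -0.020778967665269786 -0.07849120163898254 [0.565 0.049 0.046]
board {'at': [212.0, 185.4], 'score': 0.63} 1.9895716339934563e-05 0.017013172907268816 [0.55  0.143 0.07 ]
```

View pics/crop5.png

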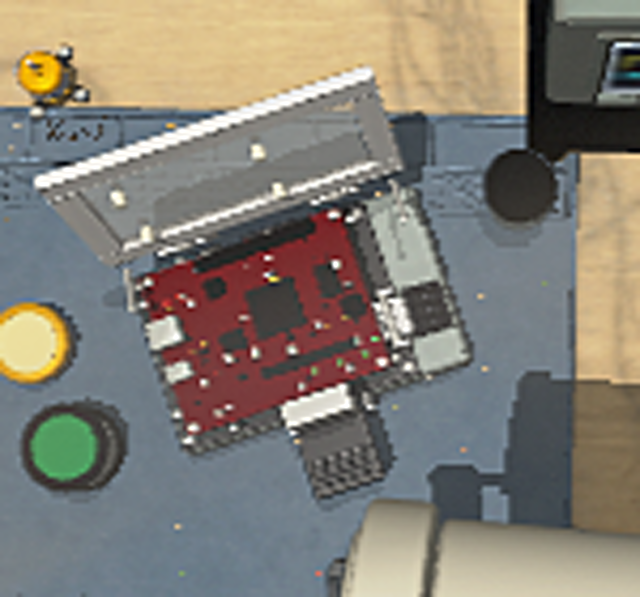

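View pics/side5.png

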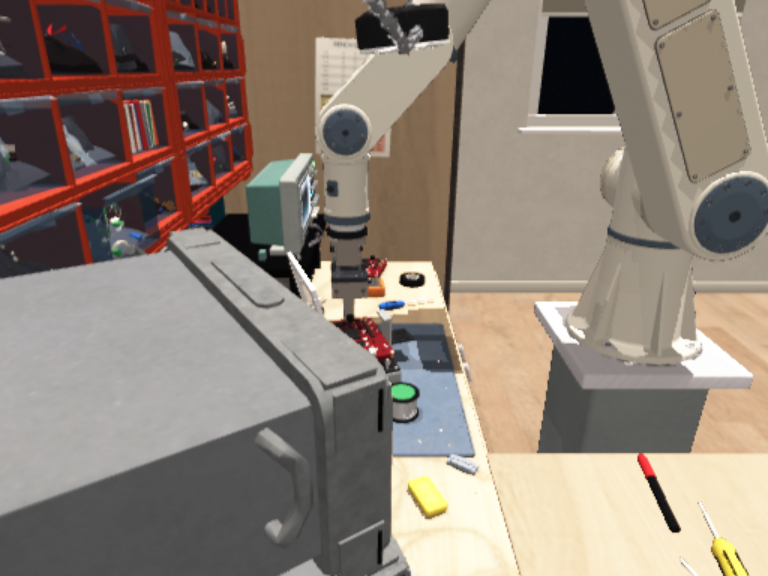

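```bash
python3 - <<'E'
from h import *
wait(.2);o=get_obs();print(o['time'],o['wrist_force'])
close_job()
E
```

```text
20.8167 [0.04236088 0.46623982 0.29993094]
the job is handed in; nothing more can be done
```

I pressed the release tab, pushed the lid back to its stop and pressed the eject key fully down, all with closed fingers. I handed the job in at 20.8 s of the 48 s allowed; it gives no verdict.

- **Latch:** The lid sprang up when I pressed the tab. In the last top picture the latch looks back at rest; I judged that by eye and did not measure its angle.
- **Lid:** The network put the front edge about 82–86 mm behind the fixture's origin at about 197 mm height. That matches the stop at 1.8 rad.
- **Eject key:** The key met its hard stop with about 24 N on the fingers. Its top then sloped by about 0.38 (the joint's limit is 0.36 rad).
- **Board:** A plane fitted to the depth data gives a tilt of 0.092 rad. The network put its origin at about (0, 17) mm in the fixture's frame; the nominal place is (0, 18). An earlier reading, before ejecting, was about 7 mm off, which I take for detector error.
- **Everything else:** The jar, reel and tin look unmoved in the last crop. I did not re-measure the tape roll, screwdriver or meter, but the arm never went near them. The wrist force at hand-in was about 0.5 N, the same as at the start, so the robot was touching nothing.

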